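# Open the checking fixture on the assembly line

### The arm

A 7-joint arm with a two-finger parallel gripper is mounted at the origin on the work surface. World frame = base frame: x ahead of the robot, y to its left, z up, the work surface at z = 0. Lengths are in mm, angles in rad, forces in N, time in s.
With the tool pointing down it reaches from about 400 to 850 mm from the base axis. Payload 4.4 kg.
Tool frame: the origin (TCP) lies midway between the tips of the shut fingers; the grasp point (between the pads) lies 19 mm behind it (arm.pinch_z is the distance from the TCP to the grasp point, in mm); z points along the fingers, x is the direction in which the jaws open and shut, and the axes are right-handed (so a half turn about z gives the same grasp; the last joint's range is limited). The gripper opens to 94 mm and grips with 3 to 60 N. Pads are 16 mm wide; open, the fingers measure 119 mm over their backs; the gripper's body (75 mm by 177 mm) begins 78 mm behind the grasp point.
Start: joints at [1.048, 0.628, 0.038, 1.517, -0.027, 0.996, -0.02], TCP at [286.73, -583.356, 205.478] pointing down, gripper open.
Joint ranges: [-3.06, 3.06], [-0.37, 2.12], [-1.25, 1.32], [0.18, 2.47], [-1.1, 4.24], [0.23, 1.98], [-2.94, 2.94]. Speed limits (rad/s): [2.57, 2.57, 3.14, 3.14, 3.14, 3.14, 3.14].

### API

Orientations are given as a unit quaternion [x, y, z, w].
In Python, from cell import arm gives the robot as it stands. The module is installed in compiled form; this text tells all that it offers.
- The arm moves only by the tool step_arm, never from a script. Its argument "steps" is text: rows parted by semicolons, each of 5 numbers parted by spaces: the opening in per cent of the stroke, from 0 (shut) to 100 (fully open), then the shift along the world's x, y, z as a fraction of full scale, then the turn about the world's z as a fraction of full scale. A call has 1 to 20 rows; each row is the pose to reach, as a shift and turn from the pose commanded when the call began, turning the shorter way round; what a row does not reach only later rows make up. Full scale, the value 1, is 80 mm for a shift and 180 degrees for a turn. A row lasts 1/8 s, in which the tool goes at most 62.5 mm and 10.7 degrees, less where a joint would pass 70% of its speed; a pose out of reach is approached as far as the arm can. A call with a number of a shift or a turn outside -1 to 1 is refused whole. A call with a gripper value outside its range is refused whole. The fingers move at their own pace and stop on an object; "squeeze" is the grip in N (left out, the last holds). Time passes only in rows, so rows that repeat a pose let the fingers close. It gives the time, the measured TCP pose, the force and the opening at its end, in the units of the state.
- arm.observe(): the state, without advancing time (a new reading comes with each control period).
- arm.get_image(name): name is "scene" or "top" or "wrist"; returns a dict with "frame" (384x512x3 uint8, red, green, blue), "intrinsics" (3x3 intrinsics, pixels), "camera_from_world" (4x4, takes a point from world to camera coordinates). Camera axes: x right, y down, z forward; pixel columns grow to the right and rows downward; lengths in mm; the calibration is good to about 2 mm. A picture is of the moment at which its call begins. There is no depth.
- arm.finish_job(): hands the job in, once; it reports no verdict.
The state is a dict: "t": time; "q": joint angles; "dq": joint speeds; "tau": joint torques, N m; "tcp_pos": TCP position; "tool_rot": TCP orientation; "force": force on the tool from outside, world axes, zero at the start; "moment": the same for the moment, N m; "grip_width": finger opening in mm.
Only numpy, scipy, OpenCV 4.12 (cv2) and the standard library are available. Lean on these libraries where they do the work, as an engineer would, in place of code of your own. Each camera call takes 0.05 s, during which the arm holds its last target.

### The job

Open the checking fixture so that the finished hub inside can be reached: press its release tab down so that the sprung lid pops up, then push the lid over backwards until it is fully open against its stop and stays there, with the tab let go. It is all done by touch: pick nothing up, leave the hub in its nest, and leave the spare hub, the screw tray and the screwdriver where they are.

Things in the scene. Friction and masses are not known exactly. Their poses are not given: they have to be found in the camera images.
- fixture: Grey box bolted to the bench, 124 (its x) x 140 (its y) x 55 mm high, open on top under a lid; bolt lugs stick out 16 mm at its foot. Origin: centre of its underside, on the bench. -x side: front with the release tab, roughly towards the robot; +x side: the lid's hinge; z up. Inside floor 24 mm above the bench; on it the nest, a ring 50 mm wide, 6 mm high, 10 mm in front of the centre.
- tab (a joint): Release tab angle, rad: 0 at rest, 0.28 fully down. Dark steel rocker mid-front on the fixture, pivoted 67 mm in front of its centre, 30 mm above the bench. Pressing the pad swings its hook (30 mm wide, top 71 mm above the bench) forward off the lid's edge; it lets go at about 0.12. Sprung back to 0: at the pad 2.5 N starts it, 5 N holds it fully down (10 mm travel).
- tab_pad (a point): Centre of the top face of the tab's pad, a ribbed steel plate 34 mm (along fixture x) x 40 mm (along fixture y) x 6 mm thick sticking out in front of the fixture, 105 mm in front of its centre, top 40 mm above the bench at rest. Moves with the tab.
- lid (a joint): Lid angle, rad: 0 shut and level (latched), 1.57 upright, 2.0 fully open on its stop, leaning back. Unlatched, a sprung arm lifts it to about 0.6 in 0.3 s and no further. Let go at 0.6 to 1.3 it sinks back to 0.6; at 1.3 to 1.8 friction holds it; beyond 1.85 it falls open. Damped hinge; pushing it takes 1 to 3 N at its front edge.
- lid_edge (a point): Middle of the lid's front edge (the edge that the hook holds), half-way through its thickness. The lid is a flat aluminium plate 120 mm from hinge axis to this edge, 134 mm wide (along fixture y), 8 mm thick, weight about 200 g. Moves with the lid, on a circle of 120 mm radius about the hinge.
- hinge (a point): Middle of the lid's hinge axis, 58 mm behind the fixture's centre and 60 mm above the bench; the axis runs along the fixture's y.
- hub_center (a point): Centre of the finished hub that sits loose in the nest under the lid: turned steel, flange 40 mm diameter and 10 mm high below, boss 26 mm diameter above, 24 mm high in all, top 48 mm above the bench. To be left there.
- spare_center (a point): Centre of a spare hub of the same shape (40 mm diameter, 24 mm high) standing loose on the bench. Bystander, to be left alone.
- tray_center (a point): Centre, half-way up, of a small white plastic tray of screws, 110 x 85 x 35 mm, loose on the bench. Bystander, to be left alone.
- driver: Screwdriver with grey handle lying on the bench, about 170 mm long and under 35 mm high, lying along its x. Bystander, to be left alone.
Not all that is in view belongs to the job. Of the things shaped like the fixture, the grey one is meant.

How it is judged:
By the outcome, as a careful person would: the job done as asked, in the order asked, and still so for the second after the job is handed in, with the robot touching nothing.
It also fails if it takes over 45 s, if anything falls off the work surface, if the arm or the gripper's body presses on something with over 40 N, if the wrist force passes 120 N, or if a joint passes its speed limit or range.

## Working session

There is one attempt and no reset: what is moved stays moved. The work goes in short steps, Python scripts to look and compute and a tool call to move; the robot and the scene stay as the last step left them, time stands still between calls to the robot, and variables do not carry over. Pictures are saved under pics/ and viewed, and the job is handed in when it is done.

Besides the shell and the picture viewer there is one more tool, called after "Emit:" in YAML: its name, and indented under it one key for each argument. step_arm: Moves the arm, as the interface text tells. Its arguments: {"type":"object","properties":{"steps":{"type":"string"},"squeeze":{"type":"number"}},"required":["steps"]}

```bash
mkdir -p pics; python3 - <<'E'
from cell import arm
import cv2
for n in ["scene","top","wrist"]:
    im=arm.get_image(n)
    cv2.imwrite(f"pics/a_{n}.png",im["frame"][:,:,::-1])
    import numpy as np
    np.savez(f"a_{n}.npz",K=im["intrinsics"],T=im["camera_from_world"],f=im["frame"])
s=arm.observe();print(s["t"],s["tcp_pos"],s["tool_rot"],s["force"],s["grip_width"])
E
```

```text
0.15 [ 286.46545647 -582.90930539  204.75748868] [ 8.48827731e-01 -5.28669034e-01 -6.28947162e-04 -3.73876156e-04] [ 1.13550764 -0.22284015 -0.35643265] 93.97592419507163
```

View pics/a_scene.png

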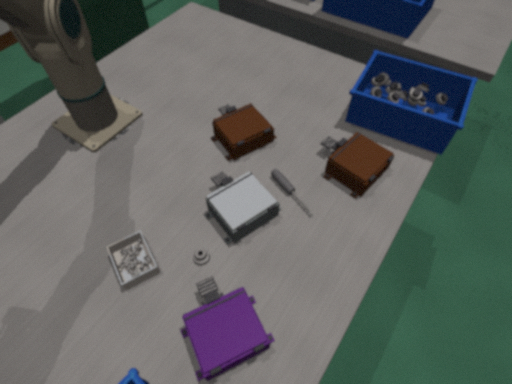

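View pics/a_top.png

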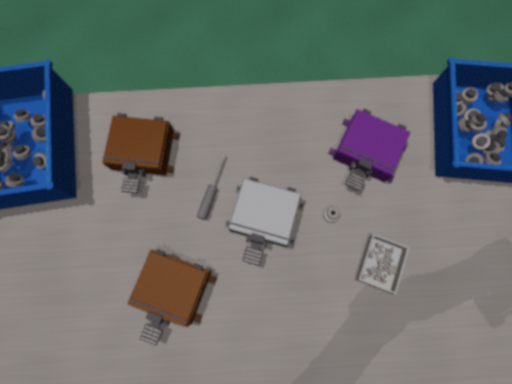

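View pics/a_wrist.png

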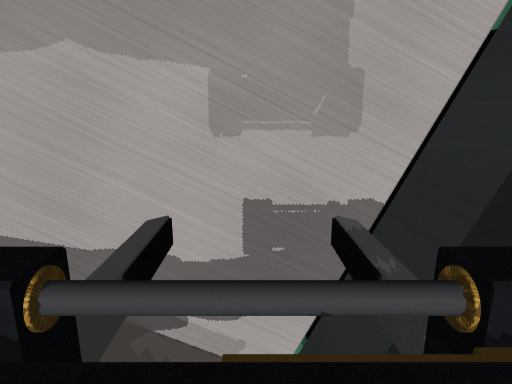

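```bash
python3 - <<'E'
import cv2,numpy as np
t=cv2.imread("pics/a_top.png")[160:280,195:355]
cv2.imwrite("pics/b_top.png",cv2.resize(t,None,fx=5,fy=5,interpolation=cv2.INTER_CUBIC))
t=cv2.imread("pics/a_scene.png")[155:255,190:320]
cv2.imwrite("pics/b_scene.png",cv2.resize(t,None,fx=6,fy=6,interpolation=cv2.INTER_CUBIC))
E
```

```text
(no output)
```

View pics/b_top.png

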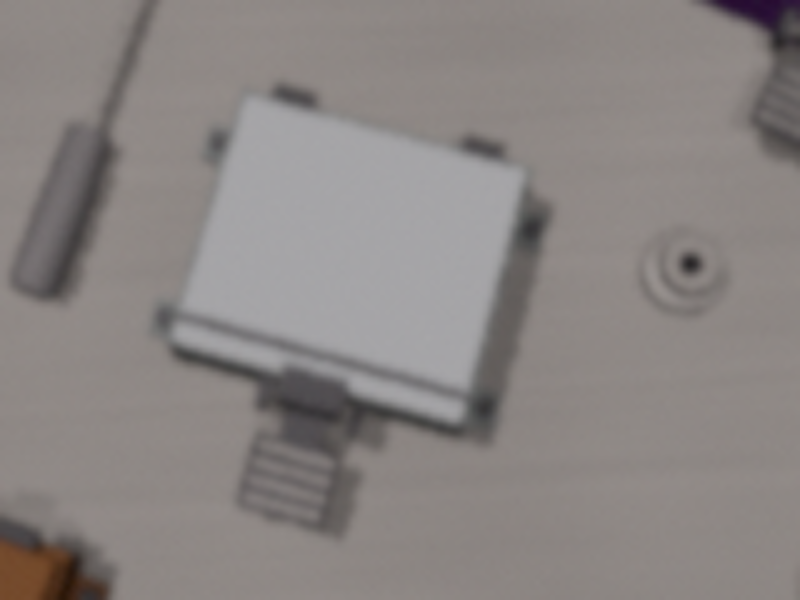

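View pics/b_scene.png

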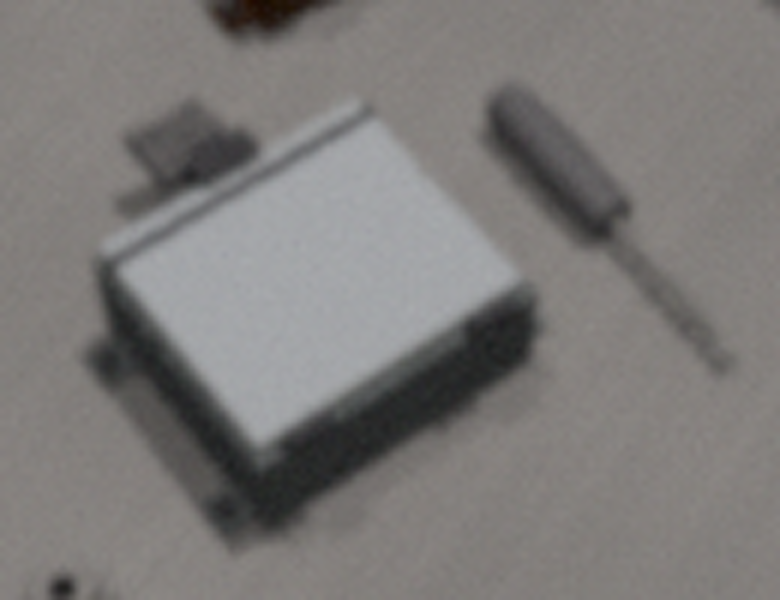

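```bash
cat > h.py <<'E'
import numpy as np,cv2
from scipy.optimize import least_squares
def proj(d,P):
    P=np.atleast_2d(P); c=P@d["T"][:3,:3].T+d["T"][:3,3]; u=c@d["K"].T; return u[:,:2]/u[:,2:]
def f2w(p,P):
    P=np.atleast_2d(P).astype(float); c,s=np.cos(p[2]),np.sin(p[2])
    return np.c_[p[0]+c*P[:,0]-s*P[:,1],p[1]+s*P[:,0]+c*P[:,1],P[:,2]]
E
python3 - <<'E'
from h import *
T=dict(np.load("a_top.npz"));S=dict(np.load("a_scene.npz"))
cv=lambda a,k,ox,oy:(np.array(a,float)+.5)/k-.5+np.array([ox,oy])
bx=60
obT=cv([(172,347),(465,430),(258,430),(342,452),(322,525),(240,502)],5,195,160)
PT=[(-62,67,64),(-62,-67,64),(-88,20,40),(-88,-20,40),(-122,-20,40),(-122,20,40)]
obS=cv([(358,97),(103,250)],6,190,155); PS=[(-62,67,64),(-62,-67,64)]
bT=cv([(245,93),(527,168)],5,195,160); bS=cv([(530,285),(258,450)],6,190,155)
def r(p,full=False):
    back=[(p[3],67,64),(p[3],-67,64)]
    return np.r_[(proj(T,f2w(p,PT+back))-np.r_[obT,bT]).ravel(),(proj(S,f2w(p,PS+back))-np.r_[obS,bS]).ravel()]
o=least_squares(r,[600,0,0,60],x_scale=[10,10,.1,5],loss="soft_l1");p=o.x
print(p,np.degrees(p[2]));print(r(p).reshape(-1,2).round(1))
np.save("p.npy",p[:3])
for n,q in dict(pad=(-105,0,40),lid=(-62,0,60),hinge=(58,0,60)).items(): print(n,f2w(p,q).round(1))
for d in(T,S):print(np.linalg.inv(d["T"])[:3,3].round(0))
# others (top view) quick
def ray(d,uv,z):
    R=d["T"][:3,:3];c=-R.T@d["T"][:3,3];v=R.T@np.linalg.inv(d["K"])@np.r_[uv,1];return c+v*(z-c[2])/v[2]
for n,uv,z in [("spare",(332,213),12),("tray",(382,264),17),("drvA",(203,217),15),("drvB",(225,158),10),("orange pad",(152,329),40),("orange fr",(195,325),64),("or fl",(130,290),64),("purple pad",(355,180),40)]:
    print(n,ray(T,uv,z).round(0))
E
```

```text
[ 5.95000961e+02 -2.38565231e+01 -3.27445914e-01  5.79411629e+01] -18.761268883705082
[[-0.3 -1.6]
 [-0.6 -2. ]
 [-0.1 -0.1]
 [ 0.2  0.2]
 [ 0.1  0.4]
 [-0.6  0.2]
 [-0.  -0.6]
 [ 0.1 -0.6]
 [-0.9  0.1]
 [-1.7 -0. ]
 [-1.  -1.1]
 [-0.3  0.1]]
pad [[495.6   9.9  40. ]]
lid [[536.3  -3.9  60. ]]
hinge [[649.9 -42.5  60. ]]
[438.   0. 853.]
[ 909. -403.  783.]
spare [ 586. -185.   12.]
tray [ 460. -286.   17.]
drvA [594. 123.  15.]
drvB [741.  66.  10.]
orange pad [351. 234.  40.]
orange fr [357. 138.  64.]
or fl [435. 275.  64.]
purple pad [ 657. -242.   40.]
```

```bash
python3 - <<'E'
from h import *
T=dict(np.load("a_top.npz"));S=dict(np.load("a_scene.npz"))
print(T["T"].round(3),T["K"].round(1))
p=np.load("p.npy")
def draw(d,pp,crop,k,name):
    x0,y0,x1,y1=crop
    im=cv2.resize(d["f"][y0:y1,x0:x1,::-1],None,fx=k,fy=k,interpolation=cv2.INTER_CUBIC)
    polys=[[(-62,67,64),(-62,-67,64),(58,-67,64),(58,67,64)],[(-88,20,40),(-88,-20,40),(-122,-20,40),(-122,20,40)],[(-62,67,56),(-62,-67,56)],[(-62,70,0),(-62,-70,0),(62,-70,0),(62,70,0)]]
    for P,c in zip(polys,[(0,0,255),(0,255,0),(255,0,0),(0,200,255)]):
        q=(proj(d,f2w(pp,P))-[x0,y0]+.5)*k-.5
        cv2.polylines(im,[q.round().astype(np.int32)],True,c,1)
    cv2.imwrite(name,im)
draw(T,p,(195,160,355,280),5,"pics/c_top.png")
draw(S,p,(190,155,320,255),6,"pics/c_scene.png")
E
```

```text
[[-5.60000e-02 -9.98000e-01 -5.00000e-03  2.94620e+01]
 [-9.69000e-01  5.60000e-02 -2.40000e-01  6.29664e+02]
 [ 2.40000e-01 -8.00000e-03 -9.71000e-01  7.22740e+02]
 [ 0.00000e+00  0.00000e+00  0.00000e+00  1.00000e+00]] [[356.5   0.  256.4]
 [  0.  356.5 192.9]
 [  0.    0.    1. ]]
```

View pics/c_top.png

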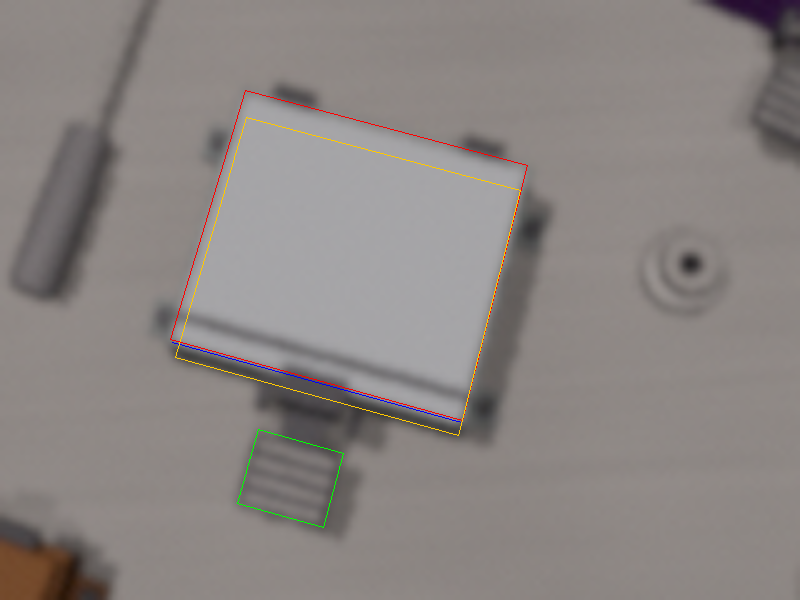

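View pics/c_scene.png

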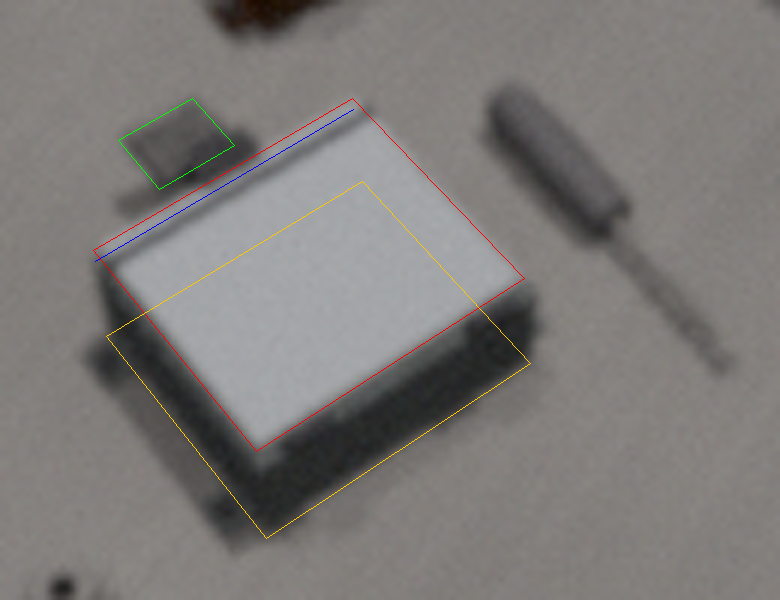

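Emit:
step_arm:
  steps: "0 0.15 0.45 0 -0.05; 0 0.32 0.93 0 -0.1"
  squeeze: 10

```text
t: 0.4
tcp_pos: [312.1, -508.2, 204.9]
tool_rot: [0.753, -0.657, -0.0, -0.0]
force: [0.6, 0.6, 0.5]
grip_width: 77.4
```

Emit:
step_arm:
  steps: "0 0.15 0.45 0 -0.05; 0 0.32 0.93 0 -0.1"

```text
t: 0.65
tcp_pos: [338.1, -433.3, 205.3]
tool_rot: [-0.642, 0.767, 0.0, 0.0]
force: [0.4, -0.5, -0.1]
grip_width: 57.5
```

Emit:
step_arm:
  steps: "0 0.15 0.45 0 -0.05; 0 0.32 0.93 0 -0.05"

```text
t: 0.9
tcp_pos: [363.7, -358.9, 205.3]
tool_rot: [-0.581, 0.814, 0.0, -0.0]
force: [0.8, 1.0, -1.1]
grip_width: 37.2
```

Emit:
step_arm:
  steps: "0 0.15 0.45 0 0; 0 0.32 0.93 0 0"

```text
t: 1.15
tcp_pos: [389.3, -284.5, 205.4]
tool_rot: [-0.582, 0.813, 0.0, -0.0]
force: [0.5, -1.0, -0.6]
grip_width: 17.5
```

Emit:
step_arm:
  steps: "0 0.15 0.45 0 0; 0 0.32 0.93 0 0"

```text
t: 1.4
tcp_pos: [414.9, -210.2, 205.4]
tool_rot: [-0.582, 0.813, 0.0, -0.0]
force: [0.8, -0.3, 0.2]
grip_width: 0.7
```

Emit:
step_arm:
  steps: "0 0.15 0.45 0 0; 0 0.32 0.93 0 0"

```text
t: 1.65
tcp_pos: [440.5, -135.8, 205.5]
tool_rot: [-0.582, 0.813, -0.0, -0.0]
force: [0.4, -0.4, 0.2]
grip_width: 0.6
```

Emit:
step_arm:
  steps: "0 0.15 0.45 0 0; 0 0.32 0.93 0 0; 0 0.32 0.93 0 0; 0 0.32 0.93 0 0"

```text
t: 2.15
tcp_pos: [465.5, -63.2, 205.4]
tool_rot: [-0.582, 0.813, -0.0, -0.0]
force: [-0.8, 0.1, -0.1]
grip_width: 0.6
```

Emit:
step_arm:
  steps: "0 0.16 0.47 -0.3 0; 0 0.32 0.93 -0.8 0; 0 0.32 0.93 -1 0; 0 0.32 0.93 -1 0"

```text
t: 2.65
tcp_pos: [490.3, 10.3, 124.4]
tool_rot: [-0.581, 0.814, 0.0, -0.002]
force: [-0.3, -0.2, -0.5]
grip_width: 0.5
```

Emit:
step_arm:
  steps: "0 0 0 -0.4 0; 0 0 0 -0.7 0; 0 0 0 -0.8 0; 0 0 0 -0.8 0"

```text
t: 3.15
tcp_pos: [491.8, 10.8, 62.0]
tool_rot: [-0.581, 0.814, -0.0, 0.0]
force: [-0.5, -0.3, -0.4]
grip_width: 0.6
```

```bash
python3 - <<'E'
from cell import arm
import cv2,numpy as np
a=[]
for n,(x0,y0,x1,y1) in dict(scene=(160,135,330,265),top=(175,150,345,280)).items():
    f=arm.get_image(n)["frame"][y0:y1,x0:x1,::-1]
    a.append(cv2.resize(f,None,fx=3.5,fy=3.5,interpolation=cv2.INTER_CUBIC))
a=np.hstack(a); a=cv2.resize(a,(800,int(a.shape[0]*800/a.shape[1])))
cv2.imwrite("pics/d.png",a)
E
```

```text
(no output)
```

View pics/d.png

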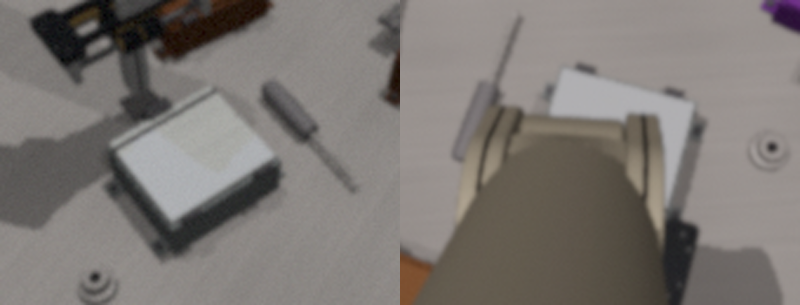

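Emit:
step_arm:
  steps: "0 0 0 -0.15 0; 0 0 0 -0.25 0; 0 0 0 -0.32 0; 0 0 0 -0.38 0; 0 0 0 -0.38 0; 0 0 0 -0.38 0; 0 0 0 -0.38 0"

```text
t: 4.12
tcp_pos: [490.3, 12.3, 30.9]
tool_rot: [-0.582, 0.813, 0.001, -0.001]
force: [-1.9, 0.7, 5.3]
grip_width: 0.6
```

```bash
cat > look.py <<'E'
from cell import arm
import cv2,numpy as np,sys
im=arm.get_image("scene");f=im["frame"][90:270,130:350,::-1]
cv2.imwrite(sys.argv[1],cv2.resize(f,None,fx=3.2,fy=3.2,interpolation=cv2.INTER_CUBIC))
s=arm.observe();print(s["t"],s["tcp_pos"].round(1) if hasattr(s["tcp_pos"],"round") else s["tcp_pos"],s["force"])
E
python3 look.py pics/e.png
```

```text
4.175 [490.3  12.3  30.9] [-3.13184256  1.3232789   5.45905247]
```

View pics/e.png

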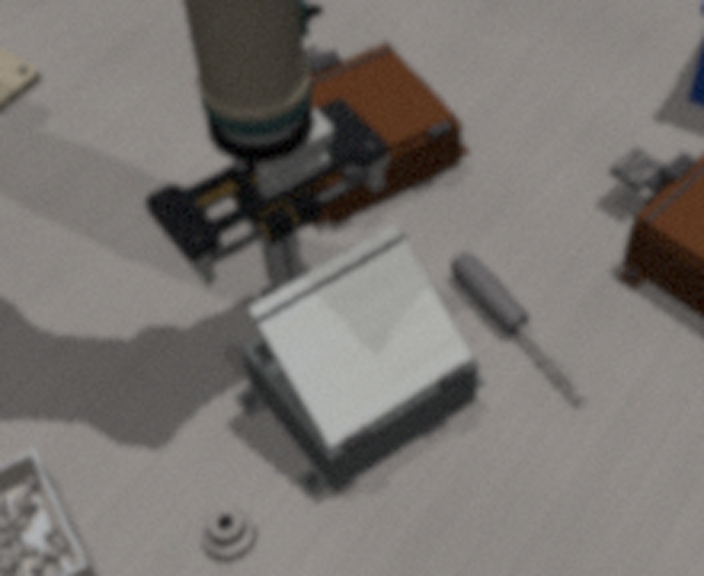

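Emit:
step_arm:
  steps: "0 0 0 0.2 0; 0 0 0 0.6 0; 0 0 0 0.95 0; 0 0 0 0.95 0; 0 0 0 0.95 0"

```text
t: 4.8
tcp_pos: [491.5, 11.8, 107.1]
tool_rot: [-0.582, 0.813, -0.0, 0.0]
force: [-0.2, 0.5, -0.7]
grip_width: 1.0
```

```bash
python3 look.py pics/f.png
```

```text
4.85 [491.1  11.8 106.6] [-1.08272203  0.08064419  0.13375781]
```

View pics/f.png

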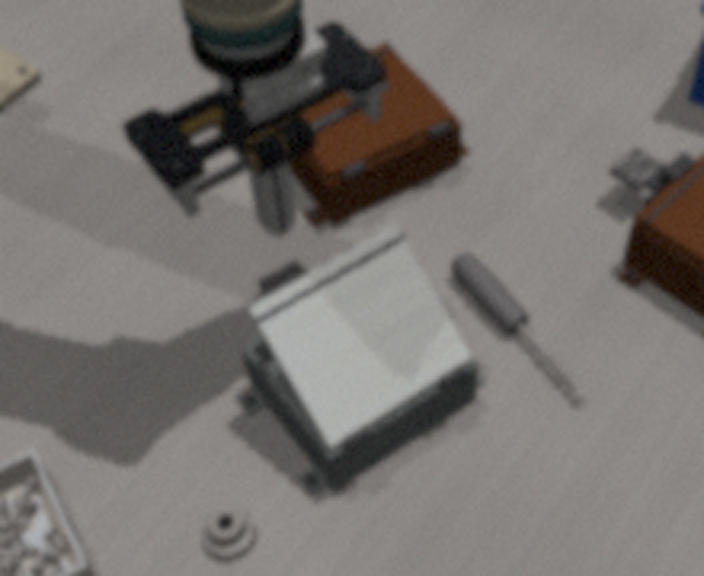

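Emit:
step_arm:
  steps: "0 0.3 -0.1 0 0; 0 0.55 -0.19 0 0; 0 0.65 -0.22 0 0; 0 0.75 -0.255 0 0; 0 0.85 -0.29 0 0; 0 0.95 -0.32 0 0; 0 0.95 -0.32 0 0"

```text
t: 5.72
tcp_pos: [541.6, -5.8, 103.0]
tool_rot: [-0.583, 0.812, 0.02, -0.018]
force: [-38.4, 13.1, 25.6]
grip_width: 0.4
```

```bash
python3 look.py pics/g.png
```

```text
5.775 [541.5  -5.8 103.1] [-39.04191409  13.06933384  24.7211562 ]
```

View pics/g.png

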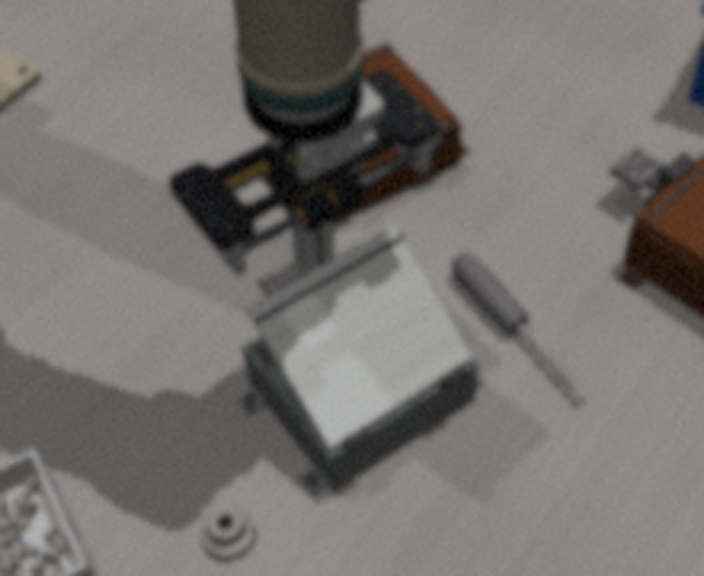

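Emit:
step_arm:
  steps: "0 -0.2 0.07 0 0; 0 -0.4 0.135 0 0; 0 -0.4 0.135 0 0"

```text
t: 6.15
tcp_pos: [533.7, -2.3, 106.6]
tool_rot: [-0.582, 0.813, 0.001, -0.001]
force: [-0.5, 0.2, -0.8]
grip_width: 0.5
```

```bash
python3 look.py pics/i.png; python3 - <<'E'
from h import *
S=dict(np.load("a_scene.npz"));p=np.load("p.npy")
for th in(.4,.5,.6,.7,.8):
    c,s=np.cos(th),np.sin(th)
    q=[(58-120*c+4*s,y,60+120*s+4*c) for y in(67,-67)]
    print(th,((proj(S,f2w(p,q))-[130,90]+.5)*3.2-.5).round(0).tolist())
from cell import arm
x=np.array(arm.observe()["tcp_pos"]);d=x[:2]-p[:2];print("fix tcp",np.cos(p[2])*d[0]+np.sin(p[2])*d[1],-np.sin(p[2])*d[0]+np.cos(p[2])*d[1],x[2])
E
```

```text
6.2 [535.2  -2.7 106.9] [-0.16104613  0.71588498  0.65575607]
0.4 [[386.0, 231.0], [241.0, 315.0]]
0.5 [[390.0, 227.0], [243.0, 311.0]]
0.6 [[395.0, 223.0], [246.0, 309.0]]
0.7 [[401.0, 221.0], [250.0, 308.0]]
0.8 [[408.0, 221.0], [255.0, 309.0]]
fix tcp -63.440731259386624 0.765751040873397 106.85021423138399
```

View pics/i.png

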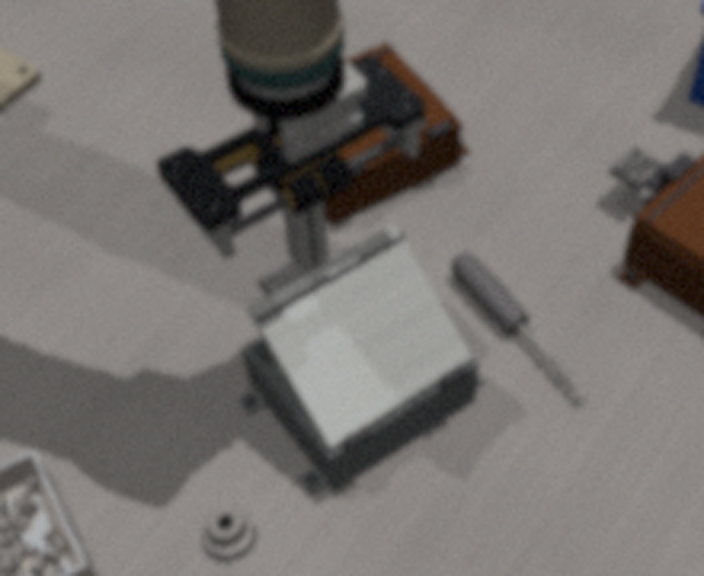

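Emit:
step_arm:
  steps: "0 0.06 -0.02 0 0; 0 0.11 -0.04 0.02 0; 0 0.15 -0.05 0.08 0; 0 0.2 -0.068 0.15 0; 0 0.25 -0.085 0.21 0; 0 0.3 -0.1 0.28 0; 0 0.35 -0.12 0.33 0; 0 0.4 -0.137 0.38 0; 0 0.4 -0.137 0.38 0"

```text
t: 7.32
tcp_pos: [568.6, -14.3, 137.9]
tool_rot: [-0.582, 0.813, -0.001, 0.001]
force: [0.1, -0.3, -0.5]
grip_width: 0.1
```

```bash
python3 look.py pics/j.png
```

```text
7.375 [568.2 -14.1 137.7] [-0.72989439  0.95204948 -0.39291176]
```

View pics/j.png

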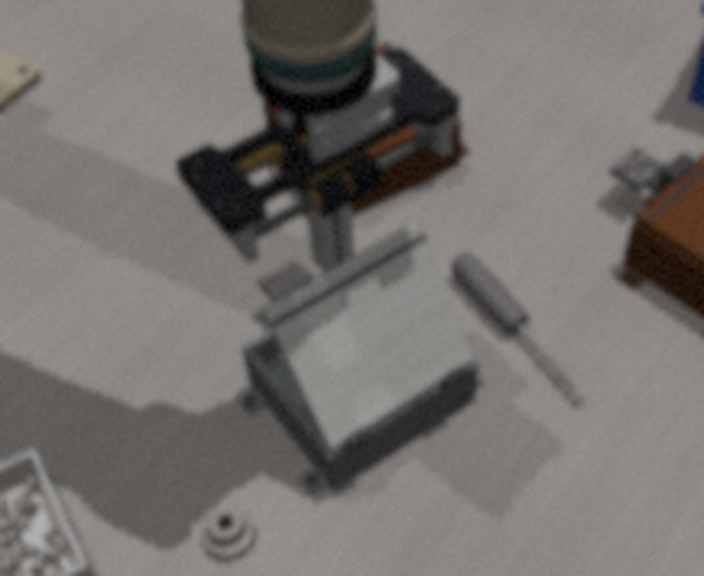

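Emit:
step_arm:
  steps: "0 0.06 -0.02 0.06 0; 0 0.11 -0.037 0.11 0; 0 0.17 -0.057 0.14 0; 0 0.23 -0.077 0.18 0; 0 0.3 -0.1 0.21 0; 0 0.36 -0.12 0.24 0; 0 0.43 -0.145 0.26 0; 0 0.5 -0.17 0.29 0; 0 0.57 -0.193 0.3 0; 0 0.64 -0.217 0.32 0; 0 0.64 -0.217 0.32 0"

```text
t: 8.75
tcp_pos: [619.5, -31.6, 163.1]
tool_rot: [-0.582, 0.813, -0.0, 0.0]
force: [1.0, -0.6, -0.0]
grip_width: 0.5
```

```bash
python3 look.py pics/k.png
```

```text
8.8 [619.1 -31.5 163.1] [-0.60486737  0.63411133 -0.38775061]
```

View pics/k.png

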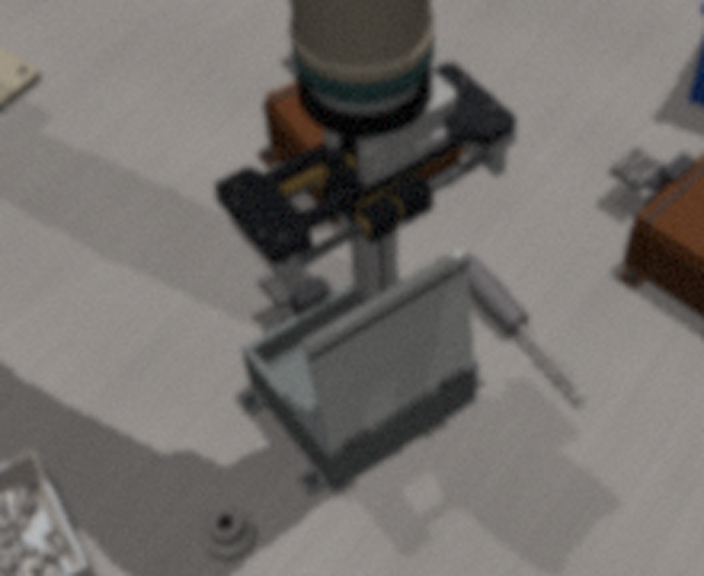

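Emit:
step_arm:
  steps: "0 0.07 -0.024 0.01 0; 0 0.14 -0.048 0.01 0; 0 0.21 -0.071 0 0; 0 0.28 -0.095 -0.02 0; 0 0.35 -0.119 -0.04 0; 0 0.42 -0.143 -0.06 0; 0 0.49 -0.166 -0.08 0; 0 0.56 -0.19 -0.1 0; 0 0.63 -0.214 -0.12 0; 0 0.68 -0.231 -0.12 0; 0 0.68 -0.231 -0.12 0; 0 0.68 -0.231 -0.12 0"

```text
t: 10.3
tcp_pos: [673.0, -49.7, 153.5]
tool_rot: [-0.582, 0.813, 0.0, -0.0]
force: [-0.4, 0.4, -0.3]
grip_width: 0.5
```

```bash
python3 look.py pics/l.png
```

```text
10.35 [673.  -49.6 153.6] [ 0.11629927 -0.28015631 -0.19429205]
```

View pics/l.png

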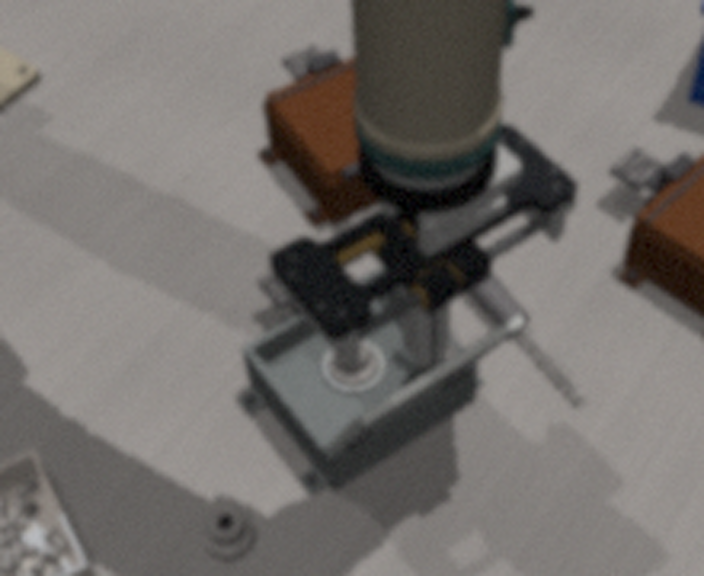

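Emit:
step_arm:
  steps: "0 -0.2 0.068 0 0; 0 -0.5 0.17 0.1 0; 0 -0.9 0.306 0.4 0; 0 -0.95 0.32 0.9 0; 0 -0.95 0.32 0.9 0"

```text
t: 10.98
tcp_pos: [598.9, -24.1, 229.0]
tool_rot: [-0.582, 0.813, -0.002, 0.003]
force: [1.2, -0.2, -0.8]
grip_width: 0.4
```

Emit:
step_arm:
  steps: "0 -0.4 0.1 0.2 0; 0 -0.9 0.2 0.4 0; 0 -0.9 0.2 0.4 0; 0 -0.9 0.2 0.4 0"

```text
t: 11.48
tcp_pos: [525.7, -8.2, 257.2]
tool_rot: [-0.582, 0.813, -0.0, 0.0]
force: [0.9, 0.3, 0.4]
grip_width: 0.6
```

```bash
python3 look.py pics/m.png; python3 - <<'E'
from h import *
S=dict(np.load("a_scene.npz"));p=np.load("p.npy")
for th in(1.8,1.9,2.0,2.1):
    c,s=np.cos(th),np.sin(th)
    q=[(58-120*c+k*s,y,60+120*s+k*c) for y in(67,-67) for k in (-4,4)]
    print(th,((proj(S,f2w(p,q))-[130,90]+.5)*3.2-.5).round(0).tolist())
E
```

```text
11.525 [525.8  -8.3 256.9] [-0.06156106 -0.1116649   0.05496276]
1.8 [[499.0, 285.0], [506.0, 294.0], [337.0, 386.0], [345.0, 396.0]]
1.9 [[510.0, 299.0], [517.0, 308.0], [348.0, 401.0], [355.0, 411.0]]
2.0 [[520.0, 313.0], [527.0, 323.0], [359.0, 416.0], [366.0, 427.0]]
2.1 [[530.0, 328.0], [536.0, 338.0], [369.0, 432.0], [376.0, 443.0]]
```

View pics/m.png

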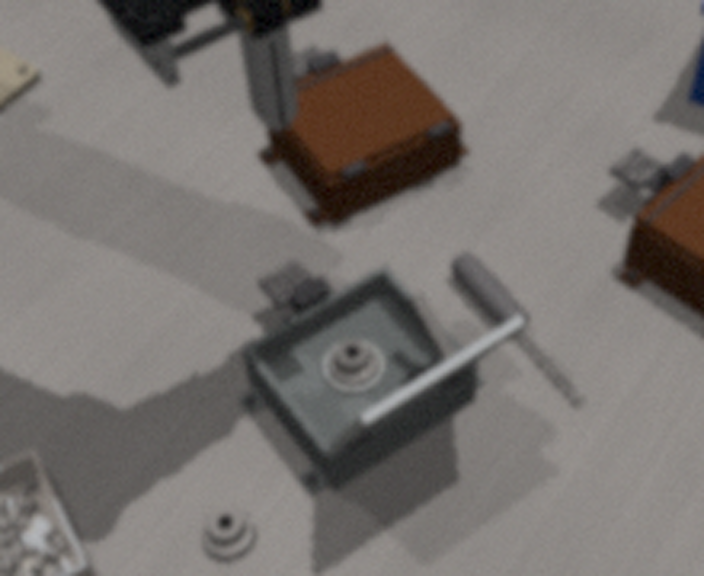

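The picture shows the lid's edge running from (366,418) to (522,320), which matches the model at 2.0 rad. The hub is in its nest at (352,365), the tab is back at rest, and the bystanders look unmoved.

```bash
python3 look.py pics/n.png; python3 - <<'E'
import cv2,numpy as np
a=cv2.imread("pics/m.png");b=cv2.imread("pics/n.png");print("lid area diff",np.abs(a[250:480,240:560].astype(int)-b[250:480,240:560]).mean())
from cell import arm
print(arm.finish_job())
E
```

```text
11.575 [525.8  -8.4 256.8] [ 0.44084252 -0.29936917  0.17148646]
lid area diff 1.7124411231884058
the job is handed in; nothing more can be done
None
```

The grey fixture is open: I pressed its tab with the shut fingers until the lid popped up. Then I let the tab go and pushed the lid over backwards onto its stop. I handed the job in at about 11.6 s, with the arm drawn clear.

- **Last checks:** In the final scene picture the lid's front edge lies where the model puts it at 2.0 rad. The tab is back at rest and the hub is in its nest. The spare hub and the screwdriver look unmoved, and so does the part of the tray in view. The wrist force was near zero, and two pictures taken 0.05 s apart show no movement of the lid.
- **What went wrong:** My first push was straight horizontal and jammed on the lid's edge by friction. The wrist force reached about 48 N, pressed by the fingertips as far as I could see. That is under the 120 N wrist limit. It would break the 40 N limit if fingertip contact counts as the arm or gripper's body. I backed off and followed the lid's arc instead; the force read about 1 N at the end of each of those moves.

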